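# Nip up a compression gland and give it one flat with the spanner

## Robot

A 7-joint arm with a two-finger parallel gripper is mounted at the origin on the work surface. World frame = base frame: x ahead of the robot, y to its left, z up, the work surface at z = 0. Lengths are in m, angles in rad, forces in N, time in s.
With the tool pointing down it reaches from about 0.4 to 0.85 m from the base axis. Payload 10.4 kg.
Tool frame: the origin (TCP) lies at the very end of the fingers, on their centre line; the grasp point (between the pads) lies r.pinch_z behind it (r.pinch_z is the distance from the TCP to the grasp point, in m); z points along the fingers, x is the direction in which the jaws open and shut, and the axes are right-handed (so a half turn about z gives the same grasp; the last joint's range is limited). The gripper opens to 87 mm and grips with 3 to 60 N. Pads are 19 mm wide; open, the fingers measure 117 mm over their backs; the gripper's body (75 mm by 190 mm) begins 51 mm behind the grasp point.
Start: joints at [1.123, 0.332, -0.065, 1.46, 0.022, 1.35, -0.088], TCP at [0.258, -0.569, 0.223] pointing down, gripper open.
Joint ranges: [-2.6, 2.6], [-0.5, 2.12], [-1.47, 1.34], [0.16, 2.42], [-1.27, 4.41], [0.06, 2.06], [-2.6, 2.6]. Speed limits (rad/s): [2.22, 2.22, 2.79, 2.79, 3.14, 3.14, 3.14].

## Interface

Orientations are given as a unit quaternion [x, y, z, w].
In Python, from bench import r gives the robot as it stands.
- The arm moves only by the tool carry_out, never from a script. Its argument "increments" is text: rows parted by semicolons, each of 7 numbers parted by spaces: the turn, a rotation vector about the tool's x, y, z in degrees, then the shift along the tool's x, y, z in m, then the finger opening in m, from 0 to 0.087. A call has exactly 5 rows; each row is the pose to reach, as a shift and turn from the pose measured when the call began, along the tool's axes at that moment; what a row does not reach only later rows make up. A row lasts 1/8 s, in which the tool goes at most 62.5 mm and 10.7 degrees, less where a joint would pass 70% of its speed; a pose out of reach is approached as far as the arm can. A call with a gripper value outside its range is refused whole. The fingers move at their own pace and stop on an object; "squeeze" is the grip in N (left out, the last holds). Time passes only in rows, so rows that repeat a pose let the fingers close, or fill a call up. It gives the time, the measured TCP pose, the force and the opening at its end, in the units of the state.
- r.read_state(): the state, without advancing time (a new reading comes with each control period).
- r.camera(name): name is "side" or "top"; returns (picture, depth): 480x640x3 uint8, blue, green, red; 480x640 float32, m along the optical axis (not along the pixel's ray), 0 where there is no reading.
- r.camera_model(name): a dict with "K" (3x3 intrinsics, pixels), "extrinsics" (4x4, takes a point from camera to world coordinates). Camera axes: x right, y down, z forward; pixel columns grow to the right and rows downward; lengths in m; the calibration is good to about 2 mm. A picture is of the moment at which its call begins. camera_model takes no time and is no camera call.
- r.close_job(): hands the job in, once; it reports no verdict.
The state is a dict: "time": time; "joint_positions": joint angles; "joint_vel": joint speeds; "joint_torque": joint torques, N m; "ee_pos": TCP position; "eef_rot": TCP orientation; "ft_force": force on the tool from outside, world axes, zero at the start; "torque": the same for the moment, N m; "width": finger opening in m.
Only numpy, scipy, OpenCV 4.12 (cv2) and the standard library are available. Lean on these libraries where they do the work, as an engineer would, in place of code of your own. Each camera call takes 0.05 s, during which the arm holds its last target.

## Task

Turn the gland nut on the box clockwise with the fingers until it is finger-tight, then use the larger open-ended spanner to tighten it one flat (a sixth of a turn) further, without forcing it. Lay the spanner flat on the bench when done, let go, and leave the other things on the bench alone.

Things in the scene. Friction and masses are not known exactly. Their poses are not given: they have to be found in the camera images.
- gland_nut: plain steel hexagon nut on the gland, axis upright: 36 mm across flats, 22 mm tall. Origin: centre of its underside, 68 mm above the bench; z up; flats face its +y and -y (and every 60 degrees on), corners on +x and -x; a fine dark line on top lies along +x. It turns about z only, stays where it is left, and tightens clockwise seen from above (yaw falls)
- nut_top (a point): centre of the nut's top face, 90 mm above the bench. A fixed 10 mm steel stem rises here to 115 mm above the bench. Feel of the nut: it runs down at 0.07 N m for 0.6 to 1.3 rad (cannot be seen beforehand), then nips the seal at 0.14 N m over 0.2 rad up to a firm stop: finger-tight. Going on needs 0.55 N m. Turning back takes only 0.07 N m
- gland: fixed gland body on the lid: a 40 mm hexagon 9 mm tall, then a threaded neck of 29 mm diameter up into the nut. Origin: centre of its underside, 55 mm above the bench, on the nut's axis, z up
- washer (a joint): how far (m) the washer hidden under the nut has been nipped: 0.5 mm per rad of nut turning once the nut bears on it, 0 to 0.1 mm; 0.1 mm is the firm stop, finger-tight. Too little to measure: judge it by the feel of the nut
- seal (a joint): how far (m) the seal hidden in the gland has been crushed: 0 at finger-tight, then 0.5 mm per rad of nut turning past the firm stop, so 0.52 mm after one flat. Too little to measure well: count the nut's turn from the firm stop
- enclosure: fixed die-cast aluminium box, 126 x 106 x 55 mm, with the gland in the middle of its lid. Origin: centre of its underside
- spanner: the larger of two open-ended spanners, 250 mm overall, about 0.25 kg, lying flat. Origin: on the underside below the balance point, the place to grip; +x to the jaws, z up. Black handle 22 mm wide (y), 20 mm tall, from x = -98 to +62 mm. Steel head 10 mm thick (z 0 to 10 mm), 60 mm wide
- jaws (a point): middle of the spanner's jaws: 117 mm along +x from its origin, 5 mm above its underside. The jaws are 37.6 mm apart and open towards the spanner's +x; their tips reach 18 mm beyond this point, the bottom of the gap lies 22 mm behind it. Honest turning loads the two jaws with about 55 N in all; over 75 N (rammed, jammed or jerked) bruises the nut
- small_spanner: bystander: the smaller open-ended spanner, about 145 mm long, 19 mm jaws, too small for the nut. Origin on the underside, +x to the jaws
- screwdriver: bystander: screwdriver about 160 mm long lying on the bench
- project_box: bystander: open white plastic box, 100 x 60 x 26 mm. Origin: centre of its underside
Not all that is in view belongs to the job. What is shaped like the spanner but blue or red is not meant.

How it is judged:
On the way, in this order (a step that is already met when the one before it is completed fails the run):
1. the nut is finger-tight, run down with the fingers: the washer is nipped, the seal not yet crushed (value of joint washer above 6e-05 m and value of joint seal below 0.0001 m and contact force between the fingers and gland_nut above 0.5 N and contact force between spanner and gland_nut below 0.1 N), for 0.1 s.
2. the spanner's jaws bear on the nut and have begun to crush the seal (contact force between spanner and gland_nut above 0.5 N and value of joint seal above 0.00025 m and contact force between the fingers and gland_nut below 0.1 N), for 0.05 s.
At the end, for the whole second after the job is handed in: the nut stands one flat (60 degrees, within about 14 degrees) past its finger-tight stop, that is, the seal is crushed by 0.40 to 0.65 mm; the larger spanner lies flat and still on the bench (underside within 6 mm of it, tilt below 0.08 rad) (value of joint seal between 0.0004 and 0.00065 m and height (world z) of spanner below 0.006 m and angle between spanner's own z axis and vertical below 0.08 rad and linear speed of spanner below 0.02 m/s); the robot touches nothing.
It fails at once if the nut is tightened more than about 75 degrees past finger-tight (value of joint seal above 0.00066 m).
It fails at once if the nut is turned with the fingers more than about 14 degrees past finger-tight (contact force between the fingers and gland_nut above 0.5 N and value of joint seal above 0.00012 m).
It fails at once if the spanner is forced: over 75 N between spanner and nut (contact force between spanner and gland_nut above 75 N).
It fails at once if the box is struck or leant on with more than 25 N (contact force between any of spanner, the fingers and enclosure above 25 N).
It fails at once if a bystander is moved more than 30 mm (distance of any of small_spanner, screwdriver, project_box from where it was at the start of the episode above 0.03 m).
It also fails if it takes over 72 s, if anything falls off the work surface, if the arm or the gripper's body presses on something with over 40 N, if the wrist force passes 120 N, or if a joint passes its speed limit or range.

## Working session

There is one attempt and no reset: what is moved stays moved. The work goes in short steps, Python scripts to look and compute and a tool call to move; the robot and the scene stay as the last step left them, time stands still between calls to the robot, and variables do not carry over. Pictures are saved under pics/ and viewed, and the job is handed in when it is done.

Besides the shell and the picture viewer there is one more tool, called after "Emit:" in YAML: its name, and indented under it one key for each argument. carry_out: Moves the arm, as the interface text tells. Its arguments: {"type":"object","properties":{"increments":{"type":"string"},"squeeze":{"type":"number"}},"required":["increments"]}

```bash
ls; mkdir -p pics; python3 - <<'E'
from bench import r
import cv2,numpy as np
for n in("side","top"):
    p,d=r.camera(n);cv2.imwrite(f"pics/{n}0.png",p);np.save(f"{n}0.npy",d);m=r.camera_model(n);print(n,m)
s=r.read_state();print(s,r.pinch_z)
E
```

```text
pics
side {'K': array([[479.4851445 ,   0.        , 315.86566795],
       [  0.        , 479.4851445 , 246.09049439],
       [  0.        ,   0.        ,   1.        ]]), 'extrinsics': array([[-9.24666919e-01, -2.93078255e-01,  2.43097150e-01,
         1.96268138e-01],
       [-3.80776502e-01,  7.10718676e-01, -5.91513499e-01,
         6.96230537e-01],
       [ 5.86059477e-04, -6.39518647e-01, -7.68775361e-01,
         1.07775371e+00],
       [ 0.00000000e+00,  0.00000000e+00,  0.00000000e+00,
         1.00000000e+00]])}
top {'K': array([[530.93067053,   0.        , 315.80182348],
       [  0.        , 530.93067053, 240.32126762],
       [  0.        ,   0.        ,   1.        ]]), 'extrinsics': array([[ 0.01334144, -0.99891455,  0.04462875,  0.4426229 ],
       [-0.99988084, -0.01298106,  0.00835505, -0.08747314],
       [-0.00776666, -0.0447349 , -0.9989687 ,  1.26703918],
       [ 0.        ,  0.        ,  0.        ,  1.        ]])}
{'time': 0.1, 'joint_positions': array([ 1.12342179,  0.33284666, -0.06472252,  1.46083652,  0.02159828,
        1.34992072, -0.08847941]), 'joint_vel': array([ 1.59007529e-04, -5.52455724e-04, -1.59613059e-03, -1.43077672e-03,
        2.37327919e-05, -1.79638515e-04, -1.15193777e-03]), 'joint_torque': array([ 1.24666447e-03, -6.24542928e+01,  2.46532517e-02, -3.90719533e+01,
       -6.13735034e-02,  3.65505810e-02, -5.52688050e-05]), 'ee_pos': array([ 0.2574385 , -0.56913664,  0.22181978]), 'eef_rot': array([ 8.40288546e-01, -5.42139029e-01, -5.65895618e-04, -3.35517320e-04]), 'ft_force': array([ 0.21858181, -0.44146836,  0.48465819]), 'torque': array([ 0.05485145,  0.03715556, -0.02702291]), 'width': 0.08734629544574227} 0.0187
```

View pics/side0.png

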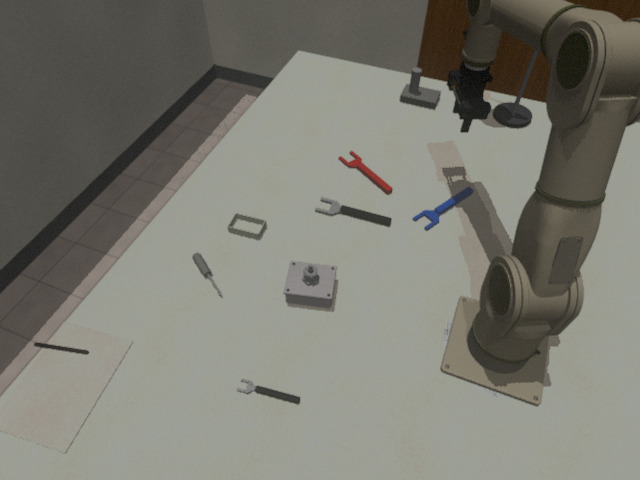

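View pics/top0.png

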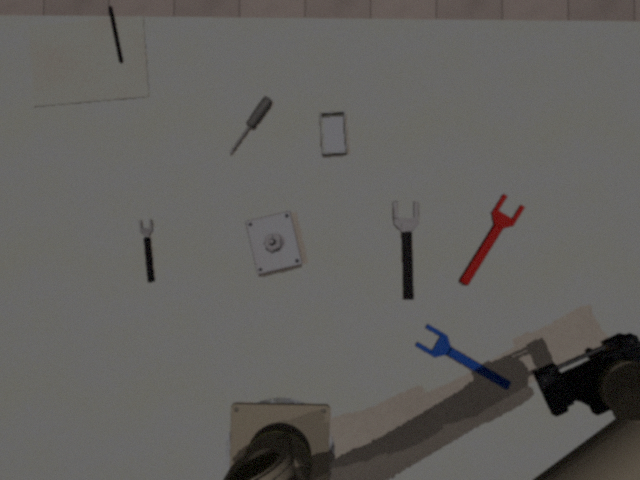

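Candidates in the top view:
- Steel and black, about 100 px long, at (406,250): fits the 250 mm spanner.
- Red at (490,240) and blue at (462,357): decoys, by colour.
- Steel and black, about 60 px long, at (148,250): the small spanner.

The nut is at (273,242). I'll confirm with crops and measure.

```bash
cat > h.py <<'E'
from bench import r
import cv2,numpy as np
from scipy.spatial.transform import Rotation as R
def px2w(n,u,v,z):
    "pixel to world on the plane at height z"
    m=r.camera_model(n);E=m["extrinsics"]
    d=E[:3,:3]@np.linalg.solve(m["K"],[u,v,1]);o=E[:3,3]
    return o+d*(z-o[2])/d[2]
def w2px(n,p):
    m=r.camera_model(n);E=m["extrinsics"]
    c=m["K"]@(E[:3,:3].T@(np.asarray(p)-E[:3,3]));return c[:2]/c[2]
def crop(n,p,x0,y0,x1,y1,k,f):
    cv2.imwrite("pics/"+f,cv2.convertScaleAbs(cv2.resize(p[y0:y1,x0:x1],None,fx=k,fy=k,interpolation=cv2.INTER_CUBIC),alpha=1.6))
E
python3 - <<'E'
from h import *
p=cv2.imread("pics/top0.png")
a=p[190:310,380:435];b=p[200:285,235:315]
crop("top",p,380,190,440,310,5,"sp.png");crop("top",p,235,200,315,285,7,"nut.png")
q=cv2.imread("pics/side0.png");crop("side",q,270,250,350,310,8,"nuts.png")
E
```

```text
(no output)
```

View pics/sp.png

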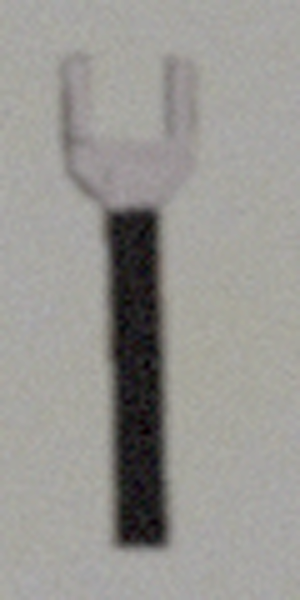

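View pics/nut.png

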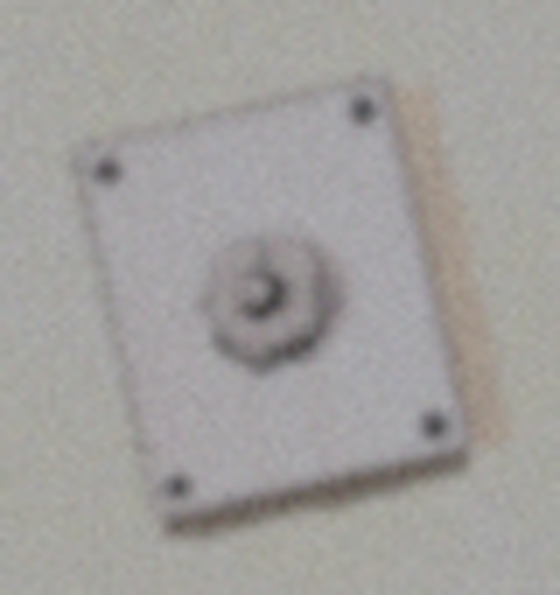

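View pics/nuts.png

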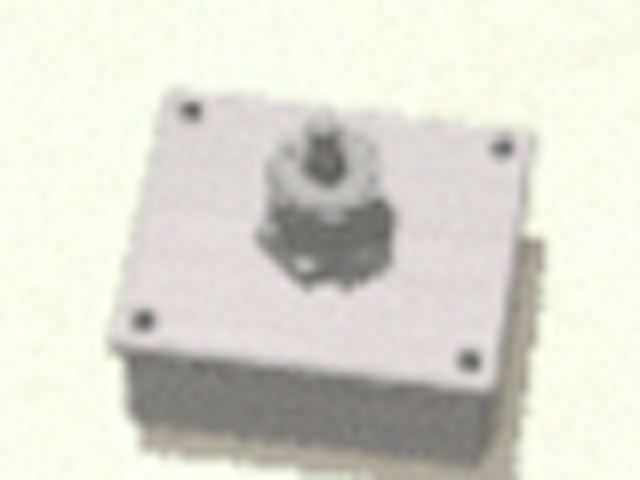

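The crops confirm it: the black-handled spanner at (406,250) has open jaws pointing up in the image. The nut's dark line points up (roughly +x) from the stem at about (272.5,242). Next I'll measure more exactly from averaged frames.

```bash
python3 - <<'E'
from h import *
for n in("top","side"):
    P=[];D=[]
    for i in range(8):
        p,d=r.camera(n);P.append(p.astype(float));D.append(d)
    np.save(n+"_avg.npy",np.mean(P,0));np.save(n+"_d.npy",np.median(D,0))
p=np.load("top_avg.npy").astype(np.float32)
g=p.mean(2)
# handle
m=(g[220:310,390:425]<45).astype(np.uint8);print(m.sum(),g[250,407],g[250,395])
ys,xs=np.nonzero(m);rc=cv2.minAreaRect(np.c_[xs+390,ys+220].astype(np.float32));print("handle",rc)
mo=cv2.moments(m,True);c=(mo['m10']/mo['m00']+390,mo['m01']/mo['m00']+220)
w=px2w("top",*c,0.018);print("centre",w)
pts=np.array([px2w("top",x+390,y+220,.02)[:2] for y,x in zip(ys,xs)])
U,S,V=np.linalg.svd(pts-pts.mean(0));print("yaw",np.degrees(np.arctan2(V[0,1],V[0,0])),np.ptp((pts-pts.mean(0))@V[0]),np.ptp((pts-pts.mean(0))@V[1]))
# screws
for u,v in[(250.4,224.3),(286.7,215.7),(296.9,260.7),(260.3,269.6)]:
    u0,v0=int(u)-3,int(v)-3
    s=g[v0:v0+8,u0:u0+8];k=np.clip(np.median(s)-8-s,0,None);yy,xx=np.mgrid[v0:v0+8,u0:u0+8]
    c=(k*xx).sum()/k.sum(),(k*yy).sum()/k.sum();print(c,px2w("top",*c,.055))
cr=p[215:270,245:303];lo,hi=cr.min(),cr.max()
cv2.imwrite("pics/nutavg.png",cv2.resize(((cr-lo)/(hi-lo)*255).astype(np.uint8),None,fx=10,fy=10,interpolation=cv2.INTER_CUBIC))
q=np.load("side_avg.npy").astype(np.float32)[255:300,290:335];lo,hi=q.min(),q.max()
cv2.imwrite("pics/nutsavg.png",cv2.resize(((q-lo)/(hi-lo)*255).astype(np.uint8),None,fx=12,fy=12,interpolation=cv2.INTER_CUBIC))
E
```

```text
592 19.291666 102.583336
handle ((407.00091552734375, 265.0302734375), (66.15145111083984, 8.965580940246582), 88.26429748535156)
centre [ 0.44316081 -0.29183096  0.018     ]
yaw -177.9308040041405 0.15473564698956535 0.02101393586928113
(np.float64(249.75035664769146), np.float64(223.95275505389694)) [0.53233234 0.07445349 0.055     ]
(np.float64(286.3355167062118), np.float64(215.32773238554506)) [ 0.5532066  -0.00906668  0.055     ]
(np.float64(296.8813005157955), np.float64(260.69605086838226)) [ 0.44967332 -0.03478408  0.055     ]
(np.float64(260.7183055233518), np.float64(270.15195391483826)) [0.4270223  0.04741114 0.055     ]
```

View pics/nutavg.png

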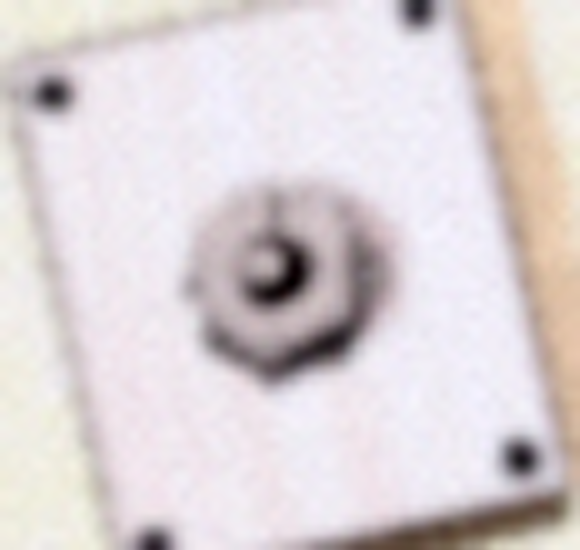

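View pics/nutsavg.png

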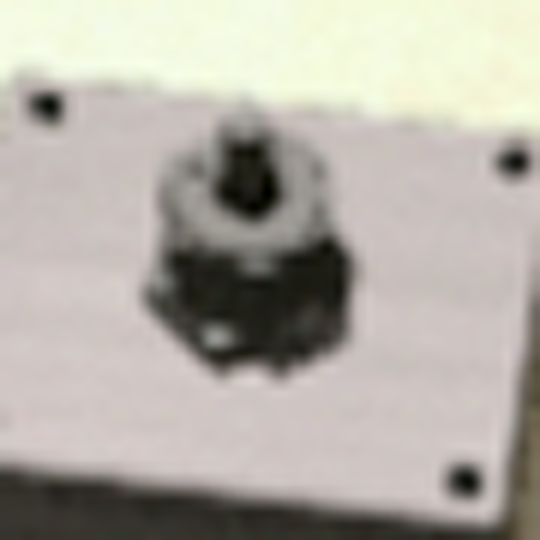

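```bash
python3 - <<'E'
from h import *
from scipy.optimize import minimize
c=np.array([0.4906,.0195])
p=np.load("top_avg.npy").astype(np.float32)
for z in(.09,.115):print(z,w2px("top",[*c,z]),(w2px("top",[*c,z])-[245,215])*10+5)
cr=p[222:256,258:290];lo,hi=cr.min(),cr.max();k=16
im=cv2.resize(((cr-lo)/(hi-lo)*255).astype(np.uint8),None,fx=k,fy=k,interpolation=cv2.INTER_CUBIC)
def q(P):return tuple(int(v) for v in ((w2px("top",P)-[258,222])*k+k/2))
for yaw in (0,):
    for z,a,col in((.09,18/np.cos(np.pi/6),(0,255,0)),):
        P=[[c[0]+a*1e-3*np.cos(np.radians(yaw+60*i)),c[1]+a*1e-3*np.sin(np.radians(yaw+60*i)),z] for i in range(6)]
        for i in range(6):cv2.line(im,q(P[i]),q(P[(i+1)%6]),col,1)
cv2.circle(im,q([*c,.115]),4,(0,0,255),1);cv2.circle(im,q([*c,.09]),4,(255,0,0),1)
cv2.imwrite("pics/nutov.png",im)
E
```

```text
0.09 [272.03486809 241.82601427] [275.34868089 273.26014266]
0.115 [270.99825411 241.34399225] [264.98254106 268.43992255]
```

View pics/nutov.png

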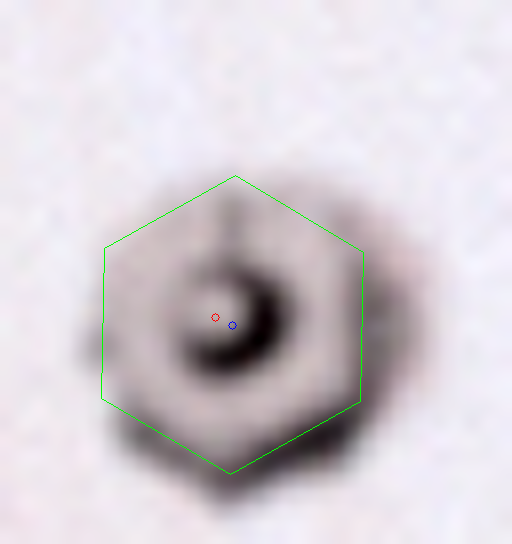

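```bash
cat >> h.py <<'E'
def down(a):
    a=np.radians(a);c,s=np.cos(a),np.sin(a)
    return R.from_matrix(np.array([[c,s,0],[s,-c,0],[0,0,-1]]))
def pose():
    s=r.read_state();return np.array(s["ee_pos"]),R.from_quat(s["eef_rot"]),s
def yaw(q):
    x=q.as_matrix()[:,0];return np.degrees(np.arctan2(x[1],x[0]))
def stat():
    p,q,s=pose()
    print("t %.2f pos"%s["time"],p.round(4),"yaw %.2f tilt %.2f"%(yaw(q),np.degrees(np.arccos(min(1,-q.as_matrix()[2,2])))),"F",np.round(s["ft_force"],2),"M",np.round(s["torque"],3),"w %.4f q7 %.3f tq7 %.3f"%(s["width"],s["joint_positions"][6],s["joint_torque"][6]))
    return p,q,s
def go(P,a,w):
    "offset to target pose (TCP), in the tool's axes"
    p,q,s=stat();d=q.inv().apply(np.asarray(P)-p);rv=np.degrees((q.inv()*down(a)).as_rotvec())
    print("turn",rv.round(2),"shift",d.round(4),"| dist %.3f"%np.linalg.norm(d))
E
python3 -c "
from h import *
go([.4906,.0195,.22],30,.087)"
```

```text
t 0.90 pos [ 0.2576 -0.5695  0.2226] yaw -65.66 tilt 0.01 F [0.28 0.78 0.14] M [-0.06   0.019 -0.01 ] w 0.0871 q7 -0.089 tq7 0.000
turn [  0.    -0.   -95.66] shift [-0.4406 -0.455   0.0025] | dist 0.633
```

Emit:
carry_out:
  increments: "0 0 -9 -0.037 -0.038 0 0.087; 0 0 -18 -0.075 -0.077 0 0.087; 0 0 -27 -0.115 -0.119 0 0.087; 0 0 -37 -0.155 -0.160 0 0.087; 0 0 -46 -0.195 -0.202 0 0.087"

```text
time: 1.52
ee_pos: [0.3617, -0.3069, 0.2228]
eef_rot: [0.986, -0.168, 0.0, 0.0]
ft_force: [0.4, 1.0, 0.3]
width: 0.0872
```

```bash
python3 -c "
from h import *
go([.4906,.0195,.20],30,.087)"
```

```text
t 1.52 pos [ 0.3617 -0.3069  0.2228] yaw -19.36 tilt 0.05 F [0.41 1.   0.26] M [ 0.021 -0.137 -0.007] w 0.0872 q7 0.266 tq7 -0.653
turn [ 5.000e-02 -2.000e-02 -4.936e+01] shift [ 0.0134 -0.3506  0.0226] | dist 0.352
```

Emit:
carry_out:
  increments: "0 0 -10 0.003 -0.056 0 0.087; 0 0 -20 0.005 -0.115 0 0.087; 0 0 -30 0.008 -0.175 0.005 0.087; 0 0 -40 0.010 -0.235 0.010 0.087; 0 0 -49.4 0.012 -0.292 0.014 0.087"

```text
time: 2.15
ee_pos: [0.4703, -0.0334, 0.2088]
eef_rot: [0.965, 0.262, 0.0, 0.001]
ft_force: [1.0, -1.3, -0.5]
width: 0.0871
```

```bash
python3 -c "
from h import *
go([.4906,.0195,.12],30,.087)"
```

```text
t 2.15 pos [ 0.4703 -0.0334  0.2088] yaw 30.36 tilt 0.11 F [ 0.95 -1.28 -0.52] M [-0.065 -0.176 -0.033] w 0.0871 q7 0.490 tq7 -0.331
turn [ 0.1  -0.03  0.36] shift [ 0.0442 -0.0356  0.0888] | dist 0.105
```

Emit:
carry_out:
  increments: "0 0 0.3 0.022 -0.018 0.01 0.087; 0 0 0.3 0.0442 -0.0356 0.03 0.087; 0 0 0.3 0.0442 -0.0356 0.06 0.087; 0 0 0.3 0.0442 -0.0356 0.085 0.087; 0 0 0.3 0.0442 -0.0356 0.1 0.087"

```text
time: 2.78
ee_pos: [0.4902, 0.0195, 0.1078]
eef_rot: [0.966, 0.259, 0.0, 0.001]
ft_force: [-0.3, 0.4, -0.6]
width: 0.087
```

```bash
python3 -c "
from h import *
go([.4906,.0195,.069],30,.087)
for n,b in(('top',(225,195,325,275)),('side',(270,230,350,300))):
    p,d=r.camera(n);crop(n,p,*b,7,n+'1.png')
"
```

```text
t 2.77 pos [0.4902 0.0195 0.1078] yaw 30.07 tilt 0.07 F [-0.32  0.45 -0.58] M [ 0.002 -0.116  0.046] w 0.0870 q7 0.274 tq7 0.143
turn [0.07 0.02 0.07] shift [0.0003 0.0001 0.0388] | dist 0.039
```

View pics/side1.png

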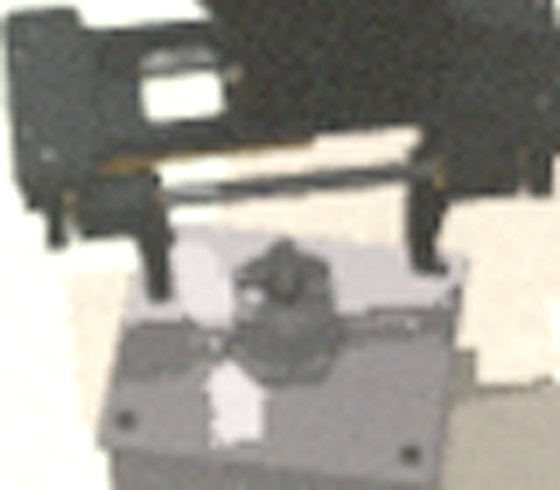

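View pics/top1.png

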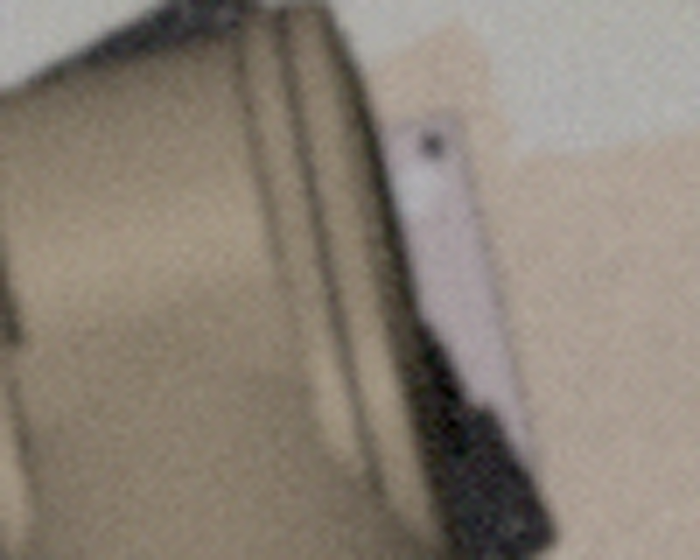

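The side view shows the open fingers on either side of the stem and nut at about (285,270) in the crop. The top view is hidden by the forearm. Descending and closing gently.

Emit:
carry_out:
  increments: "0 0 0 0 0 0.018 0.087; 0 0 0 0 0 0.032 0.06; 0 0 0 0 0 0.038 0.045; 0 0 0 0 0 0.038 0.03; 0 0 0 0 0 0.038 0.03"
  squeeze: 12

```text
time: 3.5
ee_pos: [0.4901, 0.0194, 0.0701]
eef_rot: [0.966, 0.259, -0.0, 0.001]
ft_force: [-0.1, -0.1, 1.3]
width: 0.0551
```

Emit:
carry_out:
  increments: "0 0 0 0 0 0 0.03; 0 0 0 0 0 0 0.03; 0 0 0 0 0 0 0.03; 0 0 0 0 0 0 0.03; 0 0 0 0 0 0 0.03"

```text
time: 4.12
ee_pos: [0.4911, 0.0198, 0.0706]
eef_rot: [0.966, 0.259, 0.001, 0.001]
ft_force: [4.8, 2.5, -0.1]
width: 0.0364
```

```bash
python3 -c "
from h import *
stat()"
```

```text
t 4.12 pos [0.4911 0.0198 0.0706] yaw 30.07 tilt 0.11 F [ 4.83  2.46 -0.13] M [ 0.579 -1.179 -0.04 ] w 0.0364 q7 0.238 tq7 0.054
```

Emit:
carry_out:
  increments: "0 0 4 0 0 0 0.03; 0 0 9 0 0 0 0.03; 0 0 14 0 0 0 0.03; 0 0 19 0 0 0 0.03; 0 0 24 0 0 0 0.03"

```text
time: 4.75
ee_pos: [0.4918, 0.0201, 0.0708]
eef_rot: [0.999, 0.052, 0.002, 0.0]
ft_force: [6.9, 2.6, -4.7]
width: 0.0356
```

```bash
python3 -c "
from h import *
stat()"
```

```text
t 4.75 pos [0.4918 0.0201 0.0708] yaw 5.93 tilt 0.21 F [ 6.91  2.6  -4.65] M [ 0.491 -1.634  0.054] w 0.0356 q7 -0.168 tq7 1.316
```

Emit:
carry_out:
  increments: "0 0 2 0.0005 0 0 0.03; 0 0 4 0.001 0 0 0.03; 0 0 6 0.001 0 0 0.03; 0 0 8 0.001 0 0 0.03; 0 0 10 0.001 0 0 0.03"

```text
time: 5.38
ee_pos: [0.4925, 0.0201, 0.0706]
eef_rot: [0.999, -0.037, 0.001, 0.0]
ft_force: [-1.9, 0.8, 0.9]
width: 0.0359
```

```bash
python3 -c "
from h import *
stat()"
```

```text
t 5.38 pos [0.4925 0.0201 0.0706] yaw -4.19 tilt 0.17 F [-1.92  0.77  0.94] M [0.115 0.486 0.049] w 0.0359 q7 -0.339 tq7 0.502
```

Emit:
carry_out:
  increments: "0 0 2 0 0 0 0.03; 0 0 4 0 0 0 0.03; 0 0 6 0 0 0 0.03; 0 0 8 0 0 0 0.03; 0 0 10 0 0 0 0.03"

```text
time: 6.0
ee_pos: [0.4928, 0.0201, 0.0707]
eef_rot: [0.992, -0.125, 0.002, -0.0]
ft_force: [2.2, -0.2, -1.3]
width: 0.0357
```

```bash
python3 -c "
from h import *
stat()"
```

```text
t 6.00 pos [0.4928 0.0201 0.0707] yaw -14.33 tilt 0.20 F [ 2.17 -0.18 -1.32] M [ 0.079 -0.394  0.052] w 0.0357 q7 -0.510 tq7 0.489
```

Emit:
carry_out:
  increments: "0 0 2 0 0 0 0.03; 0 0 4 0 0 0 0.03; 0 0 6 0 0 0 0.03; 0 0 8 0 0 0 0.03; 0 0 8 0 0 0 0.03"

```text
time: 6.62
ee_pos: [0.493, 0.02, 0.0707]
eef_rot: [0.981, -0.194, 0.002, -0.0]
ft_force: [4.1, -0.3, -2.3]
width: 0.0357
```

```bash
python3 -c "
from h import *
stat()"
```

```text
t 6.62 pos [0.493  0.02   0.0707] yaw -22.38 tilt 0.23 F [ 4.12 -0.3  -2.3 ] M [-0.024 -0.836 -0.033] w 0.0357 q7 -0.645 tq7 -0.359
```

Emit:
carry_out:
  increments: "0 0 1 0 0 0 0.03; 0 0 3 0 0 0 0.03; 0 0 5 0 0 0 0.03; 0 0 7 0 0 0 0.03; 0 0 9 0 0 0 0.03"

```text
time: 7.25
ee_pos: [0.4933, 0.0199, 0.0707]
eef_rot: [0.962, -0.272, 0.002, -0.001]
ft_force: [6.1, -1.2, -3.6]
width: 0.0361
```

```bash
python3 -c "
from h import *
stat()"
```

```text
t 7.25 pos [0.4933 0.0199 0.0707] yaw -31.52 tilt 0.26 F [ 6.09 -1.2  -3.55] M [-0.132 -1.212  0.141] w 0.0361 q7 -0.800 tq7 0.412
```

Emit:
carry_out:
  increments: "0 0 1 0 0 0 0.03; 0 0 2 0 0 0 0.03; 0 0 3 0 0 0 0.03; 0 0 4 0 0 0 0.03; 0 0 5 0 0 0 0.03"

```text
time: 7.88
ee_pos: [0.4935, 0.0198, 0.0708]
eef_rot: [0.95, -0.314, 0.002, -0.001]
ft_force: [5.8, 0.4, -3.8]
width: 0.0362
```

```bash
python3 -c "
from h import *
stat()"
```

```text
t 7.88 pos [0.4935 0.0198 0.0708] yaw -36.56 tilt 0.29 F [ 5.8   0.4  -3.83] M [ 0.013 -1.329  0.46 ] w 0.0362 q7 -0.885 tq7 -0.184
```

Emit:
carry_out:
  increments: "0 0 0.5 0 0 0 0.03; 0 0 1 0 0 0 0.03; 0 0 1.5 0 0 0 0.03; 0 0 2 0 0 0 0.03; 0 0 2 0 0 0 0.03"

```text
time: 8.5
ee_pos: [0.4937, 0.0201, 0.0709]
eef_rot: [0.944, -0.33, 0.003, -0.001]
ft_force: [5.6, 1.2, -4.0]
width: 0.0364
```

```bash
python3 -c "
from h import *
stat()"
```

```text
t 8.50 pos [0.4937 0.0201 0.0709] yaw -38.57 tilt 0.32 F [ 5.57  1.19 -4.04] M [ 0.135 -1.244  0.388] w 0.0364 q7 -0.919 tq7 -0.479
```

```bash
python3 -c "
import numpy as np
D=[(30.07,.4911,.0198),(5.93,.4918,.0201),(-4.19,.4925,.0201),(-14.33,.4928,.0201),(-22.38,.4930,.02),(-31.52,.4933,.0199),(-36.56,.4935,.0198),(-38.57,.4937,.0201)]
A=[];b=[]
for a,x,y in D:
  c,s=np.cos(np.radians(a)),np.sin(np.radians(a));A.append([c,s]);b.append(c*x+s*y)
A=np.array(A);b=np.array(b)
for sl in (slice(None),slice(1,None),slice(2,6)):
  s,_,_,_=np.linalg.lstsq(A[sl],b[sl],rcond=None);print(s,(A[sl]@s-b[sl]).round(4))
"
```

```text
[0.49217089 0.01801655] [ 0.      0.0002 -0.0002 -0.0001 -0.      0.     -0.      0.0001]
[0.49219197 0.01806352] [ 0.0002 -0.0002 -0.0001 -0.      0.     -0.      0.0001]
[0.49236844 0.01840939] [-0.  0.  0. -0.]
```

Emit:
carry_out:
  increments: "0 0 -1.5 0 0 0 0.05; 0 0 -1.5 0 0 0 0.06; 0 0 -1.5 0 0 0 0.07; 0 0 -1.5 0 0 -0.02 0.08; 0 0 -1.5 0 0 -0.06 0.087"

```text
time: 9.12
ee_pos: [0.492, 0.02, 0.1303]
eef_rot: [0.948, -0.318, 0.001, -0.0]
ft_force: [0.6, -0.5, -0.8]
width: 0.0785
```

```bash
python3 -c "
from h import *
stat()"
```

```text
t 9.12 pos [0.492  0.02   0.1303] yaw -37.09 tilt 0.11 F [ 0.6  -0.52 -0.84] M [-0.073 -0.106 -0.008] w 0.0785 q7 -0.852 tq7 -0.551
```

Emit:
carry_out:
  increments: "0 0 0 0 0 -0.02 0.087; 0 0 10 0.012 0.045 -0.02 0.087; 0 0 20 0.025 0.09 -0.02 0.087; 0 0 30 0.04 0.14 -0.02 0.087; 0 0 40 0.055 0.19 -0.02 0.087"

```text
time: 9.75
ee_pos: [0.4203, -0.1661, 0.1503]
eef_rot: [0.78, -0.625, 0.001, -0.001]
ft_force: [0.5, 0.3, -0.3]
width: 0.0868
```

```bash
python3 -c "
from h import *
go([.4625,-.2925,.08],-88,.087)
for n,b in(('top',(225,195,325,275)),('side',(270,230,350,300))):
    p,d=r.camera(n);crop(n,p,*b,7,n+'2.png')
"
```

```text
t 9.75 pos [ 0.4203 -0.1661  0.1503] yaw -77.43 tilt 0.11 F [ 0.45  0.3  -0.29] M [-0.037 -0.036  0.004] w 0.0868 q7 -1.081 tq7 0.966
turn [-1.100e-01 -1.000e-02  1.057e+01] shift [ 0.1325 -0.0135  0.0704] | dist 0.151
```

View pics/top2.png

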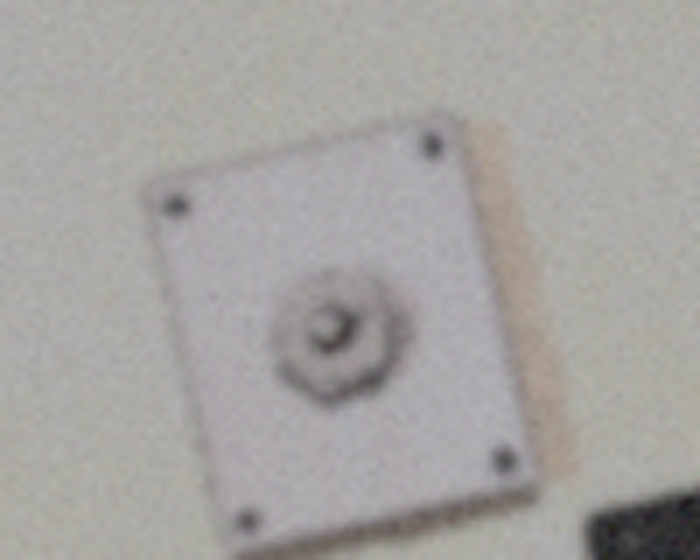

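View pics/side2.png

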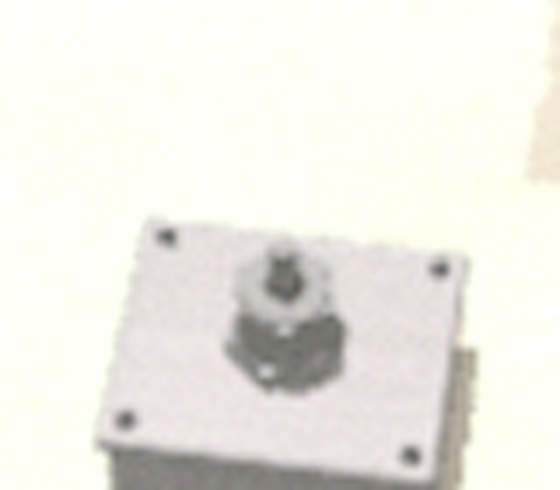

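The nut has turned: the line has gone from its upward position and the flats have shifted. Going on to the spanner.

Emit:
carry_out:
  increments: "0 0 3 0.04 -0.004 0 0.087; 0 0 6 0.085 -0.009 0 0.087; 0 0 9 0.125 -0.013 0.01 0.087; 0 0 10.5 0.1325 -0.0135 0.05 0.087; 0 0 10.5 0.1325 -0.0135 0.085 0.087"

```text
time: 10.48
ee_pos: [0.4601, -0.2966, 0.0638]
eef_rot: [0.717, -0.697, 0.0, 0.0]
ft_force: [-0.0, 0.4, -0.6]
width: 0.0869
```

```bash
python3 -c "
from h import *
go([.4625,-.2925,.0035],-88,.087)
for n,b in(('top',(370,180,450,310)),('side',(300,170,410,250))):
    p,d=r.camera(n);crop(n,p,*b,4 if n=='top' else 6,n+'3.png')
"
```

```text
t 10.47 pos [ 0.4601 -0.2966  0.0638] yaw -88.33 tilt 0.04 F [-0.05  0.4  -0.57] M [-0.005  0.035  0.006] w 0.0869 q7 -1.116 tq7 0.016
turn [-0.03 -0.03 -0.33] shift [-0.004  -0.0025  0.0603] | dist 0.060
```

View pics/side3.png

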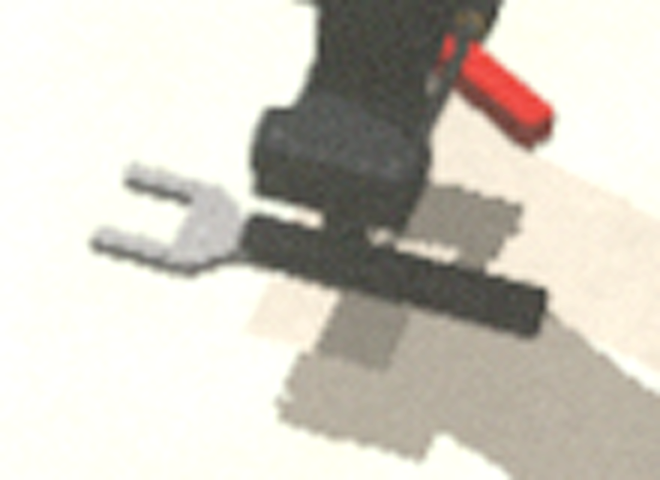

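The side view shows the gripper over the spanner's handle just behind the head, with the visible finger projecting onto the handle as expected at this height. Descending.

Emit:
carry_out:
  increments: "0 0 -0.3 -0.004 -0.0025 0.02 0.087; 0 0 -0.3 -0.004 -0.0025 0.038 0.087; 0 0 -0.3 -0.004 -0.0025 0.05 0.087; 0 0 -0.3 -0.004 -0.0025 0.058 0.087; 0 0 -0.3 -0.004 -0.0025 0.060 0.07"
  squeeze: 25

```text
time: 11.2
ee_pos: [0.4599, -0.2904, 0.0014]
eef_rot: [0.72, -0.694, -0.003, 0.001]
ft_force: [-0.2, 0.3, 0.0]
width: 0.0825
```

```bash
python3 -c "
from h import *
go([.4625,-.2925,.0035],-88,.087)"
```

```text
t 11.20 pos [ 0.4599 -0.2904  0.0014] yaw -87.95 tilt 0.35 F [-0.22  0.33  0.01] M [0.056 0.047 0.014] w 0.0825 q7 -1.138 tq7 -0.010
turn [0.3  0.19 0.05] shift [ 0.0022 -0.0025 -0.0021] | dist 0.004
```

Emit:
carry_out:
  increments: "0.3 0.2 0 0.002 -0.0025 -0.002 0.05; 0.3 0.2 0 0.002 -0.0025 -0.002 0.03; 0.3 0.2 0 0.002 -0.0025 -0.002 0.015; 0.3 0.2 0 0.002 -0.0025 -0.002 0.015; 0.3 0.2 0 0.002 -0.0025 -0.002 0.015"

```text
time: 11.82
ee_pos: [0.4625, -0.2923, 0.0034]
eef_rot: [0.72, -0.694, 0.0, 0.0]
ft_force: [0.3, -0.3, -0.3]
width: 0.0354
```

Emit:
carry_out:
  increments: "0 0 0 0 0 0 0.015; 0 0 0 0 0 0 0.015; 0 0 0 0 0 0 0.015; 0 0 0 0 0 0 0.015; 0 0 0 0 0 0 0.015"
  squeeze: 60

```text
time: 12.45
ee_pos: [0.4625, -0.2924, 0.0034]
eef_rot: [0.72, -0.694, 0.0, 0.0]
ft_force: [0.6, -1.7, -0.4]
width: 0.0215
```

```bash
python3 -c "
from h import *
stat()"
```

```text
t 12.45 pos [ 0.4625 -0.2924  0.0034] yaw -87.96 tilt 0.02 F [ 0.65 -1.71 -0.42] M [-0.218 -0.001 -0.004] w 0.0215 q7 -1.138 tq7 0.003
```

Gripped at 21.5 mm. Lift first, then swing towards the standoff beyond the box.

Emit:
carry_out:
  increments: "0 0 0 0 0 -0.02 0.015; 0 0 0 0 0 -0.06 0.015; 0 0 -5 0 0 -0.11 0.015; 0 0 -12 -0.01 -0.005 -0.15 0.015; 0 0 -21 -0.03 -0.02 -0.165 0.015"

```text
time: 13.08
ee_pos: [0.4817, -0.2624, 0.1709]
eef_rot: [0.835, -0.551, 0.002, 0.0]
ft_force: [-0.1, 0.5, -3.1]
width: 0.0212
```

```bash
python3 -c "
from h import *
go([.6563,.0008,.165],84,.015)"
```

```text
t 13.07 pos [ 0.4817 -0.2624  0.1709] yaw -66.81 tilt 0.19 F [-0.09  0.48 -3.12] M [ 0.045 -0.008  0.014] w 0.0212 q7 -0.803 tq7 -1.830
turn [   0.19   -0.17 -150.81] shift [-0.1733 -0.2641  0.0058] | dist 0.316
```

Emit:
carry_out:
  increments: "0 0 -10 -0.012 -0.018 0 0.015; 0 0 -20 -0.023 -0.036 0 0.015; 0 0 -30 -0.035 -0.054 0 0.015; 0 0 -40 -0.046 -0.07 0 0.015; 0 0 -50 -0.058 -0.088 0 0.015"

```text
time: 13.7
ee_pos: [0.5397, -0.1737, 0.1704]
eef_rot: [0.99, -0.143, 0.001, 0.001]
ft_force: [0.2, 0.4, -3.1]
width: 0.0215
```

```bash
python3 -c "
from h import *
go([.6563,.0008,.165],84,.015)"
```

```text
t 13.70 pos [ 0.5397 -0.1737  0.1704] yaw -16.48 tilt 0.13 F [ 0.16  0.45 -3.11] M [ 0.012 -0.09   0.034] w 0.0215 q7 -0.153 tq7 -2.102
turn [ 1.5000e-01 -2.0000e-02 -1.0048e+02] shift [ 0.0623 -0.2004  0.0053] | dist 0.210
```

Emit:
carry_out:
  increments: "0 0 -10 0.006 -0.02 0 0.015; 0 0 -20 0.012 -0.04 0 0.015; 0 0 -30 0.018 -0.06 0 0.015; 0 0 -40 0.024 -0.08 0 0.015; 0 0 -50 0.031 -0.1 0 0.015"

```text
time: 14.32
ee_pos: [0.5976, -0.0858, 0.1698]
eef_rot: [0.957, 0.291, -0.0, 0.001]
ft_force: [-0.4, -0.5, -1.3]
width: 0.0213
```

```bash
python3 -c "
from h import *
go([.6563,.0008,.165],84,.015)"
```

```text
t 14.32 pos [ 0.5976 -0.0858  0.1698] yaw 33.86 tilt 0.08 F [-0.39 -0.49 -1.26] M [ 0.035 -0.198 -0.028] w 0.0213 q7 0.496 tq7 -2.164
turn [ 5.000e-02  6.000e-02 -5.014e+01] shift [ 0.097  -0.0392  0.0047] | dist 0.105
```

Emit:
carry_out:
  increments: "0 0 -10 0.02 -0.008 0 0.015; 0 0 -20 0.04 -0.016 0 0.015; 0 0 -30 0.06 -0.024 0 0.015; 0 0 -40 0.08 -0.032 0.002 0.015; 0 0 -50 0.097 -0.039 0.005 0.015"

```text
time: 14.95
ee_pos: [0.6565, 0.0016, 0.1642]
eef_rot: [0.742, 0.671, -0.001, 0.0]
ft_force: [-0.5, 0.1, -2.6]
width: 0.0215
```

```bash
python3 -c "
from h import *
go([.6563,.0008,.0775],84,.015)
for n,b in(('top',(225,150,345,290)),('side',(250,190,350,300))):
    p,d=r.camera(n);crop(n,p,*b,4,n+'4.png')
"
```

```text
t 14.95 pos [0.6565 0.0016 0.1642] yaw 84.22 tilt 0.07 F [-0.53  0.09 -2.6 ] M [ 0.064 -0.138  0.017] w 0.0215 q7 1.157 tq7 -2.336
turn [-0.03  0.06  0.22] shift [-0.0007 -0.      0.0867] | dist 0.087
```

View pics/side4.png

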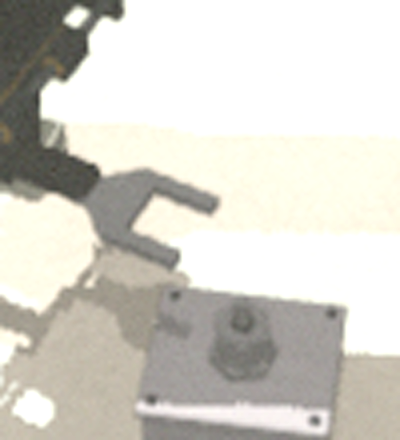

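View pics/top4.png

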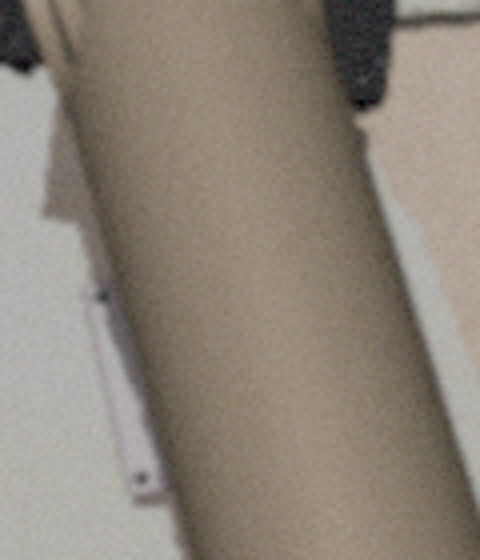

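The side view shows the jaws facing the nut from the far side, with the tips still short of the stem. Lowering to working height.

Emit:
carry_out:
  increments: "0 0 0.2 -0.0007 0 0.025 0.015; 0 0 0.2 -0.0007 0 0.05 0.015; 0 0 0.2 -0.0007 0 0.07 0.015; 0 0 0.2 -0.0007 0 0.083 0.015; 0 0 0.2 -0.0007 0 0.0867 0.015"

```text
time: 15.68
ee_pos: [0.6558, 0.0023, 0.0765]
eef_rot: [0.744, 0.669, -0.001, -0.001]
ft_force: [0.1, 0.6, -1.6]
width: 0.0213
```

```bash
cat > ov.py <<'E'
from h import *
import sys
# predicted spanner & nut drawn on the side view
f,ny=sys.argv[1],float(sys.argv[2])
p,q,s=stat();th=np.radians(yaw(q)+90);C=np.array([.4922,.018])
P=np.mean([r.camera("side")[0].astype(float) for _ in range(4)],0)
x0,y0,x1,y1,k=270,225,345,305,8
im=cv2.convertScaleAbs(cv2.resize(P[y0:y1,x0:x1].astype(np.uint8),None,fx=k,fy=k,interpolation=cv2.INTER_CUBIC),alpha=1.4)
def Q(w):return tuple(int(v) for v in (w2px("side",w)-[x0,y0])*k+k/2)
def S(x,y,z):return [p[0]+x*np.cos(th)-y*np.sin(th),p[1]+x*np.sin(th)+y*np.cos(th),p[2]-.0034+z]
for y in(.0188,-.0188):cv2.line(im,Q(S(.095,y,.01)),Q(S(.135,y,.01)),(0,0,255),1)
a=.0208;H=[[C[0]+a*np.cos(np.radians(ny+60*i)),C[1]+a*np.sin(np.radians(ny+60*i)),.09] for i in range(6)]
for i in range(6):cv2.line(im,Q(H[i]),Q(H[(i+1)%6]),(0,255,0),1)
cv2.imwrite("pics/"+f,im)
E
python3 ov.py s5.png -66
```

```text
t 15.68 pos [0.6558 0.0023 0.0765] yaw 83.93 tilt 0.13 F [ 0.11  0.55 -1.56] M [ 0.128 -0.119 -0.036] w 0.0213 q7 1.115 tq7 -0.042
```

View pics/s5.png

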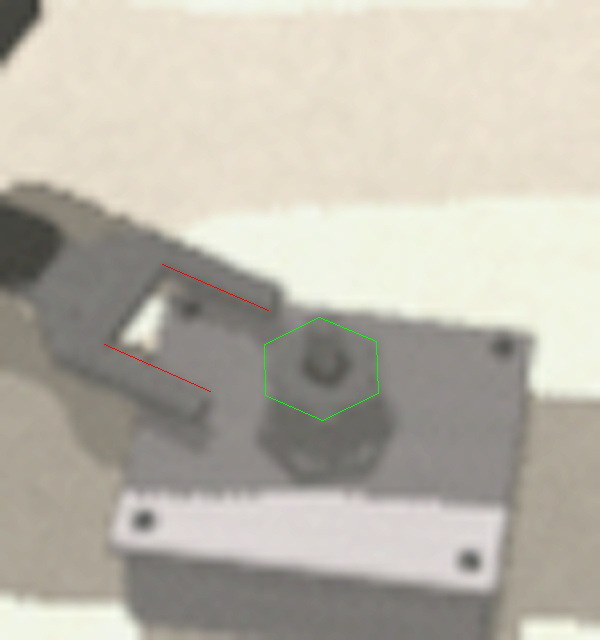

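```bash
cat > ov2.py <<'E'
from h import *
import sys
f,ny=sys.argv[1],float(sys.argv[2])
p,q,s=pose();th=np.radians(yaw(q)+90);C=np.array([.4922,.018])
P=np.mean([r.camera("side")[0].astype(float) for _ in range(6)],0)
x0,y0,x1,y1,k=280,243,328,290,12
cr=P[y0:y1,x0:x1];cr=np.clip((cr-30)/(110-30),0,1)*255
im=cv2.resize(cr.astype(np.uint8),None,fx=k,fy=k,interpolation=cv2.INTER_CUBIC);im0=im.copy()
def Q(w):return tuple(int(v) for v in (w2px("side",w)-[x0,y0])*k+k/2)
def S(x,y,z):return [p[0]+x*np.cos(th)-y*np.sin(th),p[1]+x*np.sin(th)+y*np.cos(th),p[2]-.0034+z]
for y in(.0188,-.0188,.03,-.03):cv2.line(im,Q(S(.095,y,.01)),Q(S(.135,y,.01)),(0,0,255),1)
for a,z,n,col in((.0208,.09,6,(0,255,0)),(.005,.115,24,(255,0,0))):
    H=[[C[0]+a*np.cos(np.radians(ny+360/n*i)),C[1]+a*np.sin(np.radians(ny+360/n*i)),z] for i in range(n)]
    for i in range(n):cv2.line(im,Q(H[i]),Q(H[(i+1)%n]),col,1)
cv2.imwrite("pics/"+f,im)
cv2.imwrite("pics/raw_"+f,im0)
E
python3 ov2.py s6.png -66
```

```text
(no output)
```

View pics/s6.png

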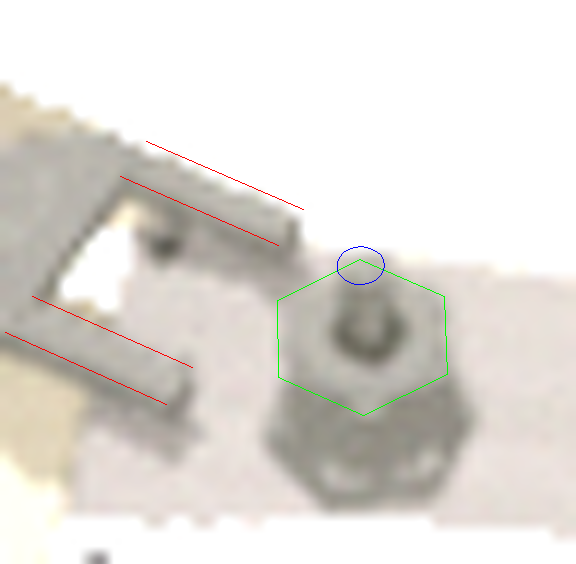

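```bash
python3 - <<'E'
from h import *
p,q,s=pose();th=np.radians(yaw(q)+90);C=np.array([.4922,.018])
P=np.mean([r.camera("side")[0].astype(float) for _ in range(8)],0).mean(2).astype(np.float32)
def S(x,y,z):return [p[0]+x*np.cos(th)-y*np.sin(th),p[1]+x*np.sin(th)+y*np.cos(th),p[2]-.0034+z]
def N(x,y,z):return [C[0]+x*np.cos(th)-y*np.sin(th),C[1]+x*np.sin(th)+y*np.cos(th),z]
def prof(f,ys,xs):
    out=[]
    for y in ys:
        uv=np.array([w2px("side",f(x,y)) for x in xs],np.float32)
        out.append(cv2.remap(P,uv[:,0].reshape(1,-1),uv[:,1].reshape(1,-1),cv2.INTER_CUBIC).mean())
    return np.array(out)
ys=np.arange(-.036,.0361,.001)
a=prof(lambda x,y:S(x,y,.01),ys,np.linspace(.108,.130,12))
b=prof(lambda x,y:N(x,y,.09),ys,np.linspace(-.009,.009,10))
for y,i,j in zip(ys,a,b):print("%.0f %.0f %.0f"%(y*1e3,i,j))
E
```

```text
-36 85 86
-35 81 85
-34 78 84
-33 75 83
-32 74 83
-31 75 82
-30 78 82
-29 82 82
-28 85 81
-27 87 80
-26 88 80
-25 88 79
-24 88 79
-23 88 78
-22 88 78
-21 88 77
-20 89 78
-19 90 78
-18 92 79
-17 93 80
-16 95 82
-15 98 83
-14 101 84
-13 104 85
-12 105 86
-11 105 87
-10 104 88
-9 104 88
-8 103 87
-7 102 84
-6 101 81
-5 101 77
-4 101 73
-3 101 71
-2 100 70
-1 99 70
0 98 71
1 97 72
2 94 73
3 91 73
4 86 73
5 82 74
6 78 74
7 76 75
8 76 76
9 77 77
10 79 78
11 80 80
12 79 82
13 78 84
14 76 85
15 74 86
16 73 87
17 75 89
18 77 91
19 81 93
20 84 95
21 86 99
22 87 104
23 88 110
24 87 117
25 86 125
26 87 133
27 93 141
28 104 150
29 119 157
30 135 162
31 150 165
32 160 168
33 166 169
34 170 170
35 171 170
36 171 170
```

View pics/raw_s6.png

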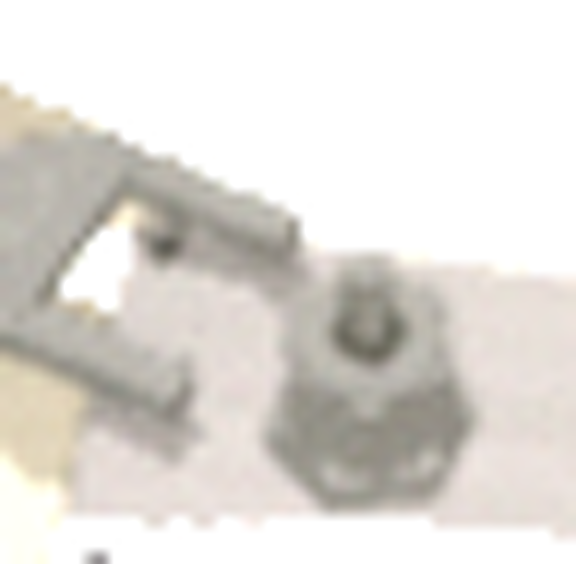

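The overlays agree with the picture to about 1 mm: jaws at about (160,270) and nut top at about (362,338) in the crop. Sliding in while watching the force.

```bash
python3 -c "
from h import *
go([.6116,.0055,.077],84,.015)"
```

```text
t 16.57 pos [0.6561 0.0025 0.077 ] yaw 83.98 tilt 0.09 F [ 0.04 -0.48 -2.13] M [ 0.051 -0.034  0.029] w 0.0214 q7 1.115 tq7 -0.000
turn [-0.08 -0.03 -0.02] shift [-0.0017 -0.0445  0.0001] | dist 0.045
```

Emit:
carry_out:
  increments: "0 0 0 -0.001 -0.007 0 0.015; 0 0 0 -0.0017 -0.014 0 0.015; 0 0 0 -0.0017 -0.02 0 0.015; 0 0 0 -0.0017 -0.024 0 0.015; 0 0 0 -0.0017 -0.027 0 0.015"

```text
time: 17.2
ee_pos: [0.6288, 0.0037, 0.0772]
eef_rot: [0.743, 0.669, -0.0, -0.001]
ft_force: [0.4, -0.0, -1.6]
width: 0.0213
```

```bash
python3 -c "
from h import *
go([.6116,.0055,.077],84,.015)"; python3 ov2.py s7.png -66
```

```text
t 17.20 pos [0.6288 0.0037 0.0772] yaw 83.98 tilt 0.08 F [ 0.38 -0.04 -1.62] M [ 0.134 -0.132 -0.052] w 0.0213 q7 1.111 tq7 0.006
turn [-0.07 -0.02 -0.02] shift [ 0.     -0.0173  0.0002] | dist 0.017
```

View pics/raw_s7.png

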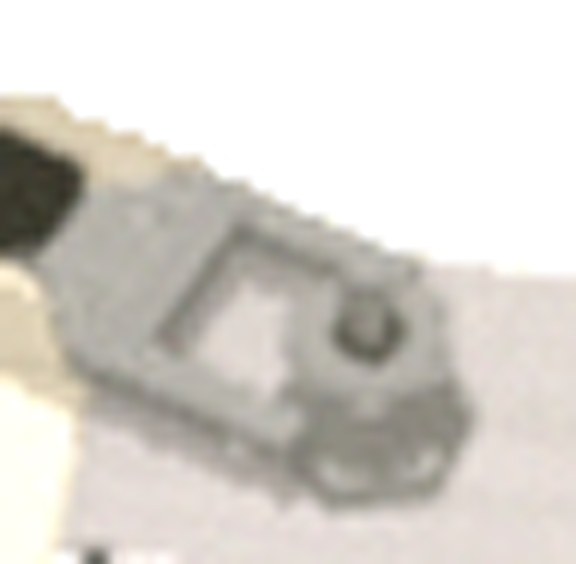

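The tips straddle the nut at about (370,330), and no contact force shows. Sliding on.

Emit:
carry_out:
  increments: "0 0 0 0 -0.003 0 0.015; 0 0 0 0 -0.006 0 0.015; 0 0 0 0 -0.009 0 0.015; 0 0 0 0 -0.0115 0 0.015; 0 0 0 0 -0.013 0 0.015"

```text
time: 18.12
ee_pos: [0.6161, 0.005, 0.0771]
eef_rot: [0.743, 0.669, -0.0, -0.001]
ft_force: [-0.2, 0.4, -3.1]
width: 0.0216
```

```bash
python3 -c "
from h import *
go([.6116,.0055,.077],84,.015)"
```

```text
t 18.12 pos [0.6161 0.005  0.0771] yaw 83.97 tilt 0.08 F [-0.22  0.42 -3.14] M [ 0.111 -0.164  0.026] w 0.0216 q7 1.109 tq7 0.001
turn [-0.07 -0.03 -0.03] shift [ 0.     -0.0045  0.0001] | dist 0.004
```

Emit:
carry_out:
  increments: "0 0 0 0 -0.0015 0 0.015; 0 0 0 0 -0.003 0 0.015; 0 0 0 0 -0.0045 0 0.015; 0 0 0 0 -0.0052 0 0.015; 0 0 0 0 -0.0052 0 0.015"

```text
time: 18.75
ee_pos: [0.6109, 0.0056, 0.0771]
eef_rot: [0.743, 0.669, -0.0, -0.001]
ft_force: [-0.2, 1.7, -2.1]
width: 0.0217
```

```bash
python3 -c "
from h import *
stat()"; python3 ov2.py s8.png -66
```

```text
t 18.75 pos [0.6109 0.0056 0.0771] yaw 83.98 tilt 0.08 F [-0.22  1.68 -2.1 ] M [ 0.07  -0.16  -0.039] w 0.0217 q7 1.109 tq7 -0.001
```

View pics/raw_s8.png

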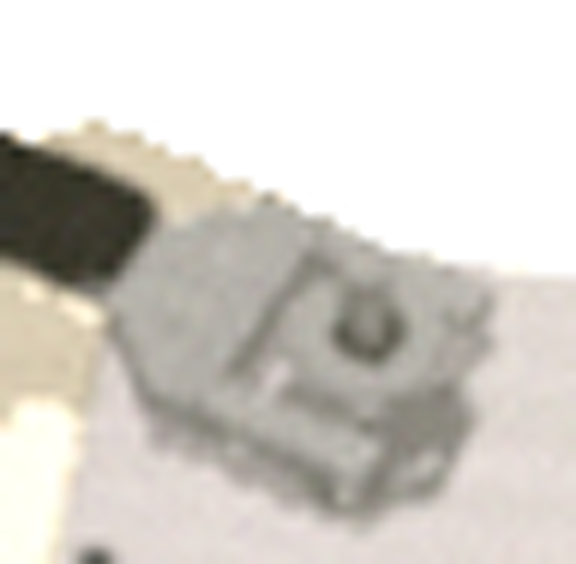

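The jaws are on the nut with a small gap behind it at about (270,375). Now turning clockwise slowly about the nut axis.

Emit:
carry_out:
  increments: "0 0 1 -0.0021 0 0 0.015; 0 0 2 -0.0042 -0.0001 0 0.015; 0 0 3 -0.0062 -0.0002 0 0.015; 0 0 4 -0.0083 -0.0003 0 0.015; 0 0 5 -0.0104 -0.0005 0 0.015"

```text
time: 19.68
ee_pos: [0.6093, -0.0048, 0.0771]
eef_rot: [0.772, 0.635, -0.0, -0.001]
ft_force: [-0.8, 0.7, -2.8]
width: 0.0215
```

```bash
cat > arc.py <<'E'
from h import *
p,q,s=stat();c=q.inv().apply(np.array([.4922,.018,p[2]])-p)
f=q.inv().apply(s["ft_force"]);print("tool F",f.round(2),"c",c.round(4),"r %.4f"%np.hypot(*c[:2]))
for d in(2,4,6,8,10):
    a=np.radians(d);e=c[:2]-np.array([[np.cos(a),-np.sin(a)],[np.sin(a),np.cos(a)]])@c[:2];print(d,e.round(4))
E
python3 arc.py
```

```text
t 19.68 pos [ 0.6093 -0.0048  0.0771] yaw 78.91 tilt 0.09 F [-0.8   0.66 -2.77] M [ 0.257 -0.073  0.032] w 0.0215 q7 1.045 tq7 0.143
tool F [ 0.5  -0.91  2.77] c [-0.0002 -0.1193  0.0002] r 0.1193
2 [-0.0042 -0.0001]
4 [-0.0083 -0.0003]
6 [-0.0125 -0.0006]
8 [-0.0166 -0.0011]
10 [-0.0207 -0.0018]
```

Emit:
carry_out:
  increments: "0 0 1 -0.0021 0 0 0.015; 0 0 2 -0.0042 -0.0001 0 0.015; 0 0 3 -0.0062 -0.0002 0 0.015; 0 0 4 -0.0083 -0.0003 0 0.015; 0 0 5 -0.0104 -0.0005 0 0.015"

```text
time: 20.3
ee_pos: [0.6066, -0.0146, 0.077]
eef_rot: [0.799, 0.601, -0.0, -0.001]
ft_force: [-1.8, 3.5, -2.0]
width: 0.0217
```

```bash
python3 arc.py
```

```text
t 20.30 pos [ 0.6066 -0.0146  0.077 ] yaw 73.88 tilt 0.11 F [-1.84  3.54 -1.98] M [0.848 0.259 0.174] w 0.0217 q7 0.982 tq7 -0.012
tool F [ 2.89 -2.75  1.99] c [-0.0005 -0.1189  0.0002] r 0.1189
2 [-0.0042 -0.0001]
4 [-0.0083 -0.0003]
6 [-0.0124 -0.0006]
8 [-0.0166 -0.0011]
10 [-0.0207 -0.0017]
```

Emit:
carry_out:
  increments: "0 0 1.5 -0.0031 0 0 0.015; 0 0 3 -0.0062 -0.0002 0 0.015; 0 0 4.5 -0.0093 -0.0004 0 0.015; 0 0 6 -0.0124 -0.0006 0 0.015; 0 0 7.5 -0.0155 -0.001 0 0.015"

```text
time: 20.92
ee_pos: [0.6013, -0.0293, 0.077]
eef_rot: [0.837, 0.547, -0.0, -0.001]
ft_force: [-0.0, 2.8, -2.5]
width: 0.0216
```

```bash
python3 arc.py
```

```text
t 20.93 pos [ 0.6013 -0.0293  0.077 ] yaw 66.28 tilt 0.11 F [-0.01  2.82 -2.53] M [0.88  0.068 0.185] w 0.0216 q7 0.886 tq7 0.075
tool F [ 2.57 -1.14  2.53] c [-0.0006 -0.1189  0.0002] r 0.1189
2 [-0.0041 -0.0001]
4 [-0.0083 -0.0002]
6 [-0.0124 -0.0006]
8 [-0.0166 -0.0011]
10 [-0.0207 -0.0017]
```

Emit:
carry_out:
  increments: "0 0 2 -0.0041 -0.0001 0 0.015; 0 0 4 -0.0083 -0.0002 0 0.015; 0 0 6 -0.0124 -0.0006 0 0.015; 0 0 8 -0.0166 -0.0011 0 0.015; 0 0 10 -0.0207 -0.0017 0 0.015"

```text
time: 21.55
ee_pos: [0.5912, -0.0478, 0.0771]
eef_rot: [0.882, 0.471, -0.0, -0.001]
ft_force: [-0.9, 3.1, -2.2]
width: 0.0216
```

```bash
python3 arc.py
```

```text
t 21.55 pos [ 0.5912 -0.0478  0.0771] yaw 56.14 tilt 0.11 F [-0.87  3.08 -2.22] M [0.93  0.044 0.241] w 0.0216 q7 0.758 tq7 0.186
tool F [ 2.07 -2.44  2.22] c [-0.0006 -0.1189  0.0002] r 0.1189
2 [-0.0041 -0.0001]
4 [-0.0083 -0.0003]
6 [-0.0124 -0.0006]
8 [-0.0166 -0.0011]
10 [-0.0207 -0.0017]
```

Emit:
carry_out:
  increments: "0 0 2 -0.0041 -0.0001 0 0.015; 0 0 4 -0.0083 -0.0002 0 0.015; 0 0 6 -0.0124 -0.0006 0 0.015; 0 0 8 -0.0166 -0.0011 0 0.015; 0 0 10 -0.0207 -0.0017 0 0.015"

```text
time: 22.18
ee_pos: [0.5782, -0.0641, 0.0771]
eef_rot: [0.92, 0.391, -0.0, -0.001]
ft_force: [-1.0, 3.7, -3.0]
width: 0.0214
```

```bash
python3 arc.py
```

```text
t 22.18 pos [ 0.5782 -0.0641  0.0771] yaw 46.01 tilt 0.11 F [-0.98  3.69 -3.  ] M [ 0.917 -0.034  0.258] w 0.0214 q7 0.628 tq7 0.187
tool F [ 1.98 -3.26  3.01] c [-0.0006 -0.1189  0.0002] r 0.1189
2 [-0.0042 -0.0001]
4 [-0.0083 -0.0002]
6 [-0.0124 -0.0006]
8 [-0.0166 -0.0011]
10 [-0.0207 -0.0017]
```

Emit:
carry_out:
  increments: "0 0 2 -0.0041 -0.0001 0 0.015; 0 0 4 -0.0083 -0.0002 0 0.015; 0 0 6 -0.0124 -0.0006 0 0.015; 0 0 8 -0.0166 -0.0011 0 0.015; 0 0 10 -0.0207 -0.0017 0 0.015"

```text
time: 22.8
ee_pos: [0.5624, -0.078, 0.0771]
eef_rot: [0.951, 0.308, -0.0, -0.001]
ft_force: [-0.2, 3.7, -2.2]
width: 0.0214
```

```bash
python3 arc.py; sed -i 's/p,q,s=pose();th/p,q,s=pose();th/' ov2.py; python3 ov2.py s9.png -91
```

```text
t 22.80 pos [ 0.5624 -0.078   0.0771] yaw 35.88 tilt 0.11 F [-0.17  3.68 -2.24] M [ 0.984 -0.204  0.232] w 0.0214 q7 0.496 tq7 0.188
tool F [ 2.02 -3.07  2.25] c [-0.0006 -0.1189  0.0002] r 0.1189
2 [-0.0042 -0.0001]
4 [-0.0083 -0.0002]
6 [-0.0124 -0.0006]
8 [-0.0166 -0.0011]
10 [-0.0207 -0.0017]
```

View pics/s9.png

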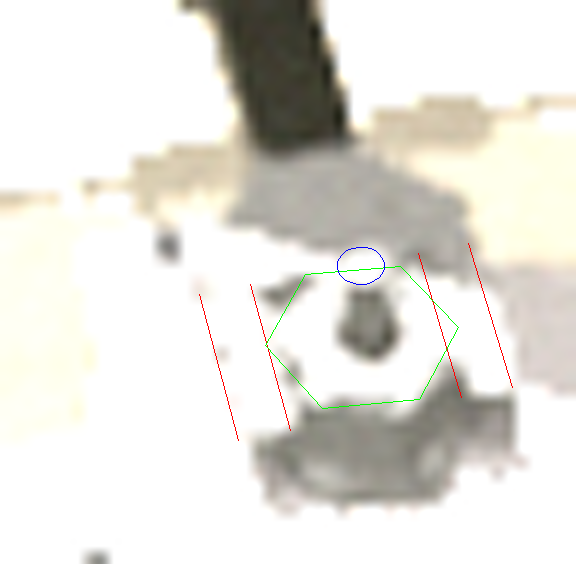

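The overexposed side view shows the handle parallel to the predicted jaw lines, so the spanner isn't slipping in the grip. About 17° to go.

Emit:
carry_out:
  increments: "0 0 2 -0.0041 -0.0001 0 0.015; 0 0 4 -0.0083 -0.0002 0 0.015; 0 0 6 -0.0124 -0.0006 0 0.015; 0 0 8 -0.0166 -0.0011 0 0.015; 0 0 10 -0.0207 -0.0017 0 0.015"

```text
time: 23.72
ee_pos: [0.5446, -0.0888, 0.0772]
eef_rot: [0.975, 0.224, -0.0, -0.001]
ft_force: [1.9, 5.0, -2.9]
width: 0.0217
```

```bash
python3 arc.py
```

```text
t 23.73 pos [ 0.5446 -0.0888  0.0772] yaw 25.89 tilt 0.10 F [ 1.9   5.03 -2.89] M [ 1.013 -0.328  0.264] w 0.0217 q7 0.363 tq7 0.225
tool F [ 3.91 -3.69  2.9 ] c [-0.0005 -0.119   0.0002] r 0.1190
2 [-0.0042 -0.0001]
4 [-0.0083 -0.0003]
6 [-0.0124 -0.0006]
8 [-0.0166 -0.0011]
10 [-0.0207 -0.0017]
```

Emit:
carry_out:
  increments: "0 0 1.5 -0.0031 0 0 0.015; 0 0 3 -0.0062 -0.0002 0 0.015; 0 0 4.5 -0.0093 -0.0004 0 0.015; 0 0 6 -0.0124 -0.0006 0 0.015; 0 0 7 -0.0145 -0.0009 0 0.015"

```text
time: 24.35
ee_pos: [0.5311, -0.0944, 0.0772]
eef_rot: [0.987, 0.163, -0.0, -0.001]
ft_force: [1.6, 4.7, -2.7]
width: 0.0213
```

```bash
python3 arc.py
```

```text
t 24.35 pos [ 0.5311 -0.0944  0.0772] yaw 18.81 tilt 0.09 F [ 1.55  4.73 -2.71] M [ 0.883 -0.517  0.273] w 0.0213 q7 0.267 tq7 -0.077
tool F [ 3.   -3.98  2.71] c [-0.0006 -0.1189  0.0002] r 0.1189
2 [-0.0042 -0.0001]
4 [-0.0083 -0.0002]
6 [-0.0124 -0.0006]
8 [-0.0166 -0.0011]
10 [-0.0207 -0.0017]
```

Emit:
carry_out:
  increments: "0 0 -1.5 0.0031 0 0 0.015; 0 0 -3 0.0062 -0.0002 0 0.015; 0 0 -4.5 0.0093 -0.0004 0 0.015; 0 0 -4.5 0.0093 -0.0004 0 0.015; 0 0 -4.5 0.0093 -0.0004 0 0.015"

```text
time: 24.98
ee_pos: [0.5397, -0.0916, 0.0771]
eef_rot: [0.979, 0.202, -0.0, -0.001]
ft_force: [-0.8, -1.1, -3.0]
width: 0.0214
```

```bash
python3 arc.py
```

```text
t 24.98 pos [ 0.5397 -0.0916  0.0771] yaw 23.27 tilt 0.08 F [-0.85 -1.11 -2.98] M [-0.173 -0.044  0.051] w 0.0214 q7 0.328 tq7 -0.062
tool F [-1.21  0.69  2.98] c [-3.000e-04 -1.195e-01  1.000e-04] r 0.1195
2 [-0.0042 -0.0001]
4 [-0.0083 -0.0003]
6 [-0.0125 -0.0006]
8 [-0.0166 -0.0011]
10 [-0.0208 -0.0018]
```

Emit:
carry_out:
  increments: "0 0 0.7 -0.0014 0.002 0 0.015; 0 0 0.7 -0.0014 0.010 0 0.015; 0 0 0.7 -0.0014 0.022 0 0.015; 0 0 0.7 -0.0014 0.036 0 0.015; 0 0 0.7 -0.0014 0.052 0 0.015"

```text
time: 25.6
ee_pos: [0.5595, -0.1414, 0.0771]
eef_rot: [0.981, 0.195, -0.0, -0.0]
ft_force: [-0.4, -0.3, -1.7]
width: 0.0216
```

```bash
python3 - <<'E'
from h import *
stat()
for n,b in(("top",(225,195,325,275)),("side",(275,235,335,300))):
    P=np.mean([r.camera(n)[0].astype(float) for _ in range(8)],0)
    np.save(n+"_end.npy",P);x0,y0,x1,y1=b;c=P[y0:y1,x0:x1];lo,hi=np.percentile(c,1),np.percentile(c,97)
    cv2.imwrite(f"pics/{n}10.png",cv2.resize((np.clip((c-lo)/(hi-lo),0,1)*255).astype(np.uint8),None,fx=7,fy=7,interpolation=cv2.INTER_CUBIC))
E
```

```text
t 25.60 pos [ 0.5595 -0.1414  0.0771] yaw 22.54 tilt 0.06 F [-0.38 -0.33 -1.73] M [ 0.036 -0.123 -0.001] w 0.0216 q7 0.392 tq7 -0.387
```

View pics/top10.png

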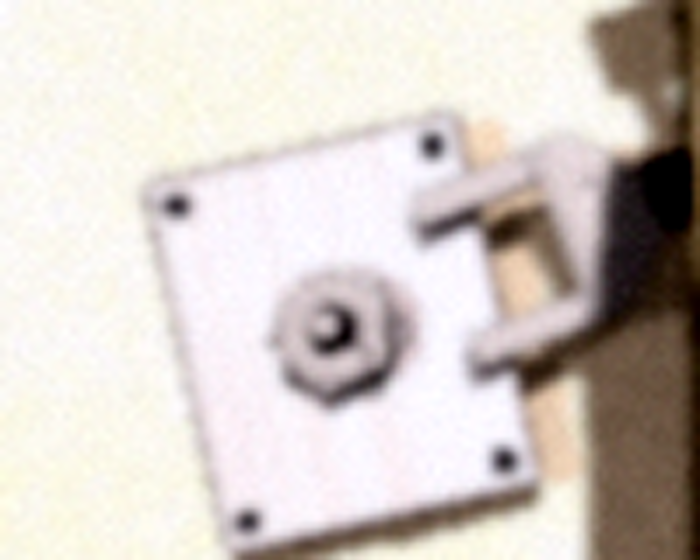

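View pics/side10.png

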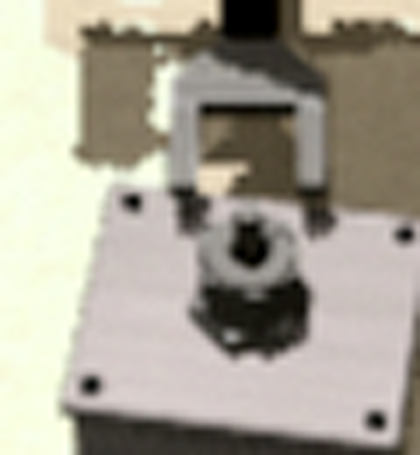

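```bash
python3 - <<'E'
from h import *
A=np.load("top_avg.npy").mean(2).astype(np.float32);B=np.load("top_end.npy").mean(2).astype(np.float32)
C=np.array([.4906,.0195])
an=np.arange(-180,180,6)
def ring(I,r0,r1,z):
    o=[]
    for a in an:
        uv=np.array([w2px("top",[C[0]+q*np.cos(np.radians(a)),C[1]+q*np.sin(np.radians(a)),z]) for q in np.linspace(r0,r1,8)],np.float32)
        o.append(cv2.remap(I,uv[:,0].reshape(1,-1),uv[:,1].reshape(1,-1),cv2.INTER_CUBIC).mean())
    return np.array(o)
a=ring(A,.009,.016,.09);b=ring(B,.009,.016,.09)
for x,i,j in zip(an,a,b):print(x,"%.0f %.0f %.0f"%(i,j,j-i),end=" | ")
k=16
for n,I,ny in(("a",A,0),("b",B,-126)):
    c=I[222:256,258:290];im=cv2.cvtColor(cv2.resize((np.clip((c-40)/70,0,1)*255).astype(np.uint8),None,fx=k,fy=k,interpolation=cv2.INTER_CUBIC),cv2.COLOR_GRAY2BGR)
    cv2.imwrite(f"pics/n{n}.png",im)
im=np.hstack([cv2.imread("pics/na.png"),cv2.imread("pics/nb.png")]);cv2.imwrite("pics/nab.png",cv2.resize(im,(790,420)))
E
```

```text
-180 87 93 6 | -174 87 93 6 | -168 87 93 6 | -162 87 93 6 | -156 87 93 6 | -150 87 93 6 | -144 87 92 5 | -138 87 90 3 | -132 88 88 -0 | -126 89 87 -2 | -120 90 87 -3 | -114 90 88 -2 | -108 89 90 1 | -102 88 91 3 | -96 87 91 4 | -90 86 90 4 | -84 85 90 4 | -78 85 90 5 | -72 86 91 5 | -66 88 92 4 | -60 89 92 4 | -54 89 93 4 | -48 89 93 4 | -42 90 93 3 | -36 90 93 3 | -30 90 94 4 | -24 89 94 4 | -18 89 94 6 | -12 86 95 8 | -6 83 94 11 | 0 81 93 13 | 6 82 93 11 | 12 86 93 7 | 18 89 93 4 | 24 90 93 3 | 30 90 94 4 | 36 90 95 5 | 42 91 96 5 | 48 92 95 4 | 54 92 95 4 | 60 92 95 4 | 66 91 95 4 | 72 91 95 4 | 78 91 95 4 | 84 90 94 4 | 90 90 94 4 | 96 90 94 4 | 102 90 94 4 | 108 90 94 4 | 114 90 94 5 | 120 89 94 5 | 126 88 93 4 | 132 88 92 4 | 138 87 91 4 | 144 87 91 4 | 150 87 92 4 | 156 88 92 5 | 162 88 93 5 | 168 88 93 5 | 174 88 93 5 |
```

View pics/nab.png

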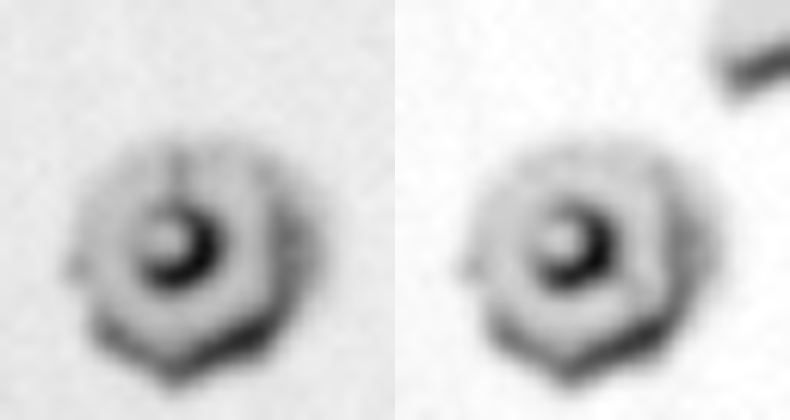

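The line now points to about -121° (it started at about +1°). Total turn is about 122°, less about 65° to finger-tight, so about 57° past the stop. Laying the spanner down on clear bench to the robot's right.

```bash
python3 -c "
from h import *
go([.56,-.27,.0034],22.5,.015)"
```

```text
t 26.40 pos [ 0.559  -0.1399  0.0771] yaw 22.58 tilt 0.08 F [ 0.44  0.16 -2.3 ] M [ 0.017 -0.078  0.051] w 0.0216 q7 0.390 tq7 -0.000
turn [-0.07  0.04  0.08] shift [-0.049   0.1206  0.0736] | dist 0.150
```

Emit:
carry_out:
  increments: "0 0 0 -0.01 0.025 0 0.015; 0 0 0 -0.02 0.05 0 0.015; 0 0 0 -0.032 0.08 0.01 0.015; 0 0 0 -0.043 0.107 0.03 0.015; 0 0 0 -0.049 0.12 0.05 0.015"

```text
time: 27.02
ee_pos: [0.5594, -0.2714, 0.0262]
eef_rot: [0.981, 0.195, -0.001, -0.0]
ft_force: [-0.0, 0.2, -2.4]
width: 0.0211
```

```bash
python3 -c "
from h import *
go([.56,-.27,.0034],22.5,.015)"
```

```text
t 27.02 pos [ 0.5594 -0.2714  0.0262] yaw 22.46 tilt 0.07 F [-0.03  0.17 -2.43] M [-0.002 -0.11  -0.043] w 0.0211 q7 0.580 tq7 0.033
turn [-0.03  0.06 -0.04] shift [ 0.0011 -0.0011  0.0228] | dist 0.023
```

Emit:
carry_out:
  increments: "0 0 0 0 0 0.007 0.015; 0 0 0 0 0 0.014 0.015; 0 0 0 0 0 0.019 0.015; 0 0 0 0 0 0.0215 0.015; 0 0 0 0 0 0.0225 0.015"

```text
time: 27.65
ee_pos: [0.5596, -0.2712, 0.0039]
eef_rot: [0.981, 0.195, -0.0, -0.0]
ft_force: [-0.3, -0.8, -1.5]
width: 0.021
```

```bash
python3 -c "
from h import *
stat()"
```

```text
t 27.65 pos [ 0.5596 -0.2712  0.0039] yaw 22.48 tilt 0.04 F [-0.28 -0.82 -1.48] M [ 0.019 -0.148 -0.034] w 0.0210 q7 0.570 tq7 -0.004
```

Resting or within 0.5 mm of it. Opening, then rising straight up.

Emit:
carry_out:
  increments: "0 0 0 0 0 0.0003 0.04; 0 0 0 0 0 0.0003 0.06; 0 0 0 0 0 0 0.08; 0 0 0 0 0 0 0.087; 0 0 0 0 0 0 0.087"

```text
time: 28.28
ee_pos: [0.5596, -0.2712, 0.004]
eef_rot: [0.981, 0.195, -0.0, -0.0]
ft_force: [0.6, -0.7, 0.3]
width: 0.0636
```

Emit:
carry_out:
  increments: "0 0 0 0 0 -0.02 0.087; 0 0 0 0 0 -0.05 0.087; 0 0 0 0 0 -0.1 0.087; 0 0 0 0 0 -0.15 0.087; 0 0 0 0 0 -0.2 0.087"

```text
time: 28.9
ee_pos: [0.5598, -0.2709, 0.2073]
eef_rot: [0.981, 0.195, 0.0, 0.0]
ft_force: [1.5, 0.6, 0.2]
width: 0.0868
```

```bash
python3 - <<'E'
from h import *
stat()
p,d=r.camera("side");cv2.imwrite("pics/side11.png",p)
p,d=r.camera("top");cv2.imwrite("pics/top11.png",p)
E
```

```text
t 28.90 pos [ 0.5598 -0.2709  0.2073] yaw 22.50 tilt 0.05 F [1.47 0.57 0.19] M [ 0.01  -0.142  0.036] w 0.0868 q7 0.644 tq7 -0.206
```

View pics/side11.png

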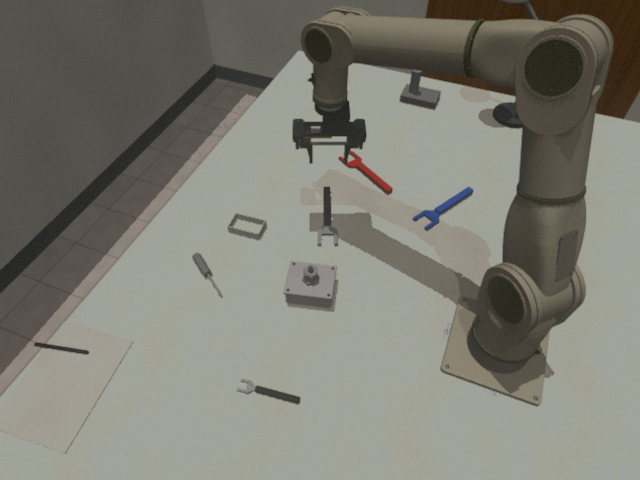

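View pics/top11.png

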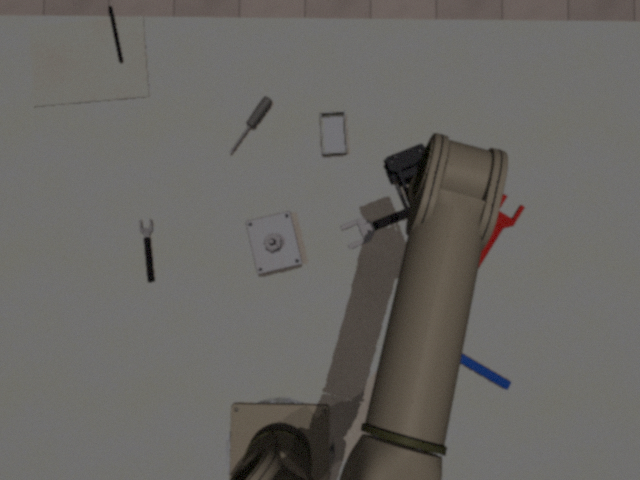

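The spanner lies flat at about (328,215) in the side view, let go and clear of the gripper. The screwdriver, project box and small spanner sit at their starting pixels. I'll check the spanner's height in depth, then hand in.

```bash
python3 - <<'E'
from h import *
p,d=r.camera("side");m=r.camera_model("side");E=m["extrinsics"]
def H(x,y):
    u,v=w2px("side",[x,y,.01]).round().astype(int);z=np.median(d[v-1:v+2,u-1:u+2]);return (E[:3,:3]@(np.linalg.solve(m["K"],[u,v,1])*z)+E[:3,3])[2]
th=np.radians(112.5)
print("bench",H(.45,-.2),"handle",[round(H(.56+x*np.cos(th),-.271+x*np.sin(th)),4) for x in(-.08,-.04,0,.04,.085)])
stat();r.close_job()
E
```

```text
bench -0.0018331523584267373 handle [np.float64(0.0164), np.float64(0.0188), np.float64(0.0196), np.float64(0.0199), np.float64(0.0083)]
t 29.05 pos [ 0.5614 -0.2715  0.2087] yaw 22.50 tilt 0.36 F [-1.38  0.75 -1.85] M [ 0.015 -0.096  0.025] w 0.0870 q7 0.644 tq7 0.067
the job is handed in; nothing more can be done
```

The gland nut is tightened about one flat past finger-tight, the larger spanner lies flat on the bench, and the job is handed in at 29 s of the 72 s allowed. No verdict was reported.

**What I did:** I turned the nut about 65° with the fingers. The torque went from about 0.05 to 0.14 and then 0.46 N m, at which point the fingers slipped on the nut, which I took as the firm stop. I then fitted the larger black-handled spanner and turned the nut at a steady 0.5 N m or so. After backing off within the jaw play, I drew the spanner off, laid it down and let go.

**Last checks:**
- **Nut:** its line moved from about +1° to about -121°. That puts it roughly 57° past the stop, give or take about 4°, inside the 46–75° window.
- **Spanner:** depth readings gave 16–20 mm along the 20 mm tall handle and 8 mm on the 10 mm head. It lies flat, but the reading at the rear end is 3–4 mm low, and the bench itself read about 2 mm low.
- **Bystanders:** the small spanner, screwdriver and project box look unmoved in the pictures.
- **Robot:** gripper open and about 0.2 m above the bench, touching nothing.

**Disagreements:**
- The nut's centre by feel and by camera differed by about 2 mm. I used the felt position, and the jaws slid on without contact force.
- The spanner was on full load 5–10° later than its starting angle suggested. I put most of this down to jaw play, which adds a few degrees of uncertainty to the final angle.

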